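Set and lock the tape between the angle and the stop block

ROBOT

A 7-joint arm with a two-finger parallel gripper is mounted at the origin on the work surface. World frame = base frame: x ahead of the robot, y to its left, z up, the work surface at z = 0. Lengths are in m, angles in rad, forces in N, time in s.
With the tool pointing down it reaches from about 0.425 to 0.875 m from the base axis. Payload 4.7 kg.
Tool frame: the origin (TCP) lies at the very end of the fingers, on their centre line; the grasp point (between the pads) lies 19 mm behind it; z points along the fingers, y is the line along which they close (so a half turn about z gives the same grasp; the last joint's range is limited). The gripper opens to 87 mm and grips with 3 to 60 N. Pads are 19 mm wide; open, the fingers measure 117 mm over their backs; the gripper's body (75 mm by 190 mm) begins 51 mm behind the grasp point.
Start: joints at [1.125, 0.321, -0.07, 1.45, 0.023, 1.371, -0.057], TCP at [0.288, -0.583, 0.193] pointing down, gripper open.
Joint ranges: [-2.86, 2.86], [-0.3, 2.09], [-1.38, 1.24], [0.06, 2.45], [-1.56, 4.7], [0.09, 2.05], [-2.69, 2.69]. Speed limits (rad/s): [2.57, 2.57, 3.14, 3.14, 3.14, 3.14, 3.14].

INTERFACE

Orientations are given as a rotation vector (axis times angle).
In Python, from bench import ctrl, get_image, job gives the robot as it stands.
- The arm moves only by the shell command python3 -m crank 'ROWS' [FORCE]. ROWS is JSON, a list that holds one entry, the list of rows, each a list of 5 numbers: the shift along the tool's x, y, z in mm, then the turn about the tool's z in rad, then the closure, from -1 (fully open) to 1 (shut), so that 0 is half open. A call has 1 to 10 rows; each row shifts and turns the commanded pose from where the row before left it, along the tool's axes as they then stand; what a row does not reach is not made up. A row lasts 1/12 s, in which the tool goes at most 41.7 mm and 7.16 degrees, less where a joint would pass 70% of its speed; a pose out of reach is approached as far as the arm can. A call with a gripper value outside its range is refused whole. The fingers move at their own pace and stop on an object; FORCE is the grip in N (left out, the last holds). Time passes only in rows, so rows that do not move let the fingers close. It gives the time, the measured TCP pose, the force, the opening and the grip force at its end, in the units of the state.
- ctrl.get_state(): the state, without advancing time (a new reading comes with each control period).
- get_image(name): name is "side" or "top"; returns a dict with "pixels" (420x560x3 uint8, red, green, blue), "fx", "fy", "cx", "cy" (pixels), "T" (4x4, takes a point from camera to world coordinates). Camera axes: x right, y down, z forward; pixel columns grow to the right and rows downward; lengths in m; the calibration is good to about 2 mm. A picture is of the moment at which its call begins. There is no depth.
- job.close_job(): hands the job in; it is judged then, once.
The state is a dict: "time": time; "joint_positions": joint angles; "qd": joint speeds; "joint_torque": joint torques, N m; "position": TCP position; "tool_rot": TCP orientation; "ft_force": force on the tool from outside, world axes, zero at the start; "torque": the same for the moment, N m; "grip_width": opening from 0.0 (shut) to 1.0 (fully open); "grip_force": force on a finger pad.
Only numpy, scipy, OpenCV 4.12 (cv2) and the standard library are available. Lean on these libraries where they do the work, as an engineer would, in place of code of your own. Each camera call takes 0.05 s, during which the arm holds its last target. There are 200 camera calls.

TASK

Take off the distance between the steel angle and the stop block with the tape measure: stand the tape on the plywood board, gently hook the end of its blade over the angle's upright edge and draw the case straight back against the spring until the case's front face is level with the face of the stop block that looks to the angle. Then push the black grip on the case down, stopping once you feel it bite firmly (a moderate push, do not force it), so that the blade is locked, and let go, leaving the tape hooked and drawn out; leave everything else where it is.

Things in the scene. Friction and masses are not known exactly. Their poses are not given: they have to be found in the camera images.
- board: Fixed plywood board, 300 mm (its x) by 180 mm (its y), 8 mm thick, lying on the bench; origin under its centre (z = 0 at the bench, its top at 8 mm). The angle and the stop block are screwed to it.
- angle: Fixed steel angle on the board. Upright flange 4 mm thick (x), 70 mm wide (y), 14 mm high; origin at its foot, mid-thickness and mid-width, on the board's top. x is horizontal and points away from the stop block; its flat leg (4 mm high) lies on the +x side, out to x = 22 mm. The hook goes behind the +x face (x = 2 mm); the tape is drawn towards -x.
- stop: Fixed aluminium block on the board, 30 x 30 x 25 mm high, beside the tape's path: its middle is 60 mm to the +y side of the angle's middle. Origin at the foot of the middle of the face that looks to the angle; axes parallel to the angle's, x towards the angle (the block reaches from x = -30 mm to 0). This face is 76 to 136 mm from the angle's near face.
- tape: Loose tape measure standing on its sole, 0.25 to 0.45 kg: yellow case 70 mm long (x), 38 mm wide (y), 40 mm high; origin mid-sole, x to the front where the blade comes out, z up. On top stands the black lock grip. The blade's underside is 16 mm above the sole; at rest it sticks out 12 mm, the clear gap between the case's front face and its end hook being 9 mm.
- nose (a point): Middle of the foot of the case's front face (35 mm ahead of the tape's origin, at sole height); axes as the tape's.
- hook (a point): Point on the inner (case-side) face of the blade's steel end hook, at its lower edge, 7 mm above the sole. The hook plate is 24 mm wide, 3 mm thick and hangs 9 mm below the blade.
- grip (a point): Middle of the black lock grip, 22 mm below its top, 62 mm above the sole when up. The grip is 16 mm thick along the case's x, 30 mm wide along y, from 40 to 84 mm above the sole, middle at tape x = -4 mm. Lift, draw and press the tape by it, fingers closing along the case's x, fingertips at least 14 mm clear above the case so that it can go down.
- blade (a joint): How far the blade is drawn out of the case (m), 0 at rest, at most 0.18; a spring pulls it back with 5 N at 0 and 20 N per metre more (about 7.5 N at 0.12). Unlocked, the spring drags a released case back to the angle.
- lock (a joint): How far the grip is pushed down into the case (m): 0 up, at most 0.014. It slides stiffly (6 N: it carries the tape, but setting the case down harder pushes it) and stays where left. A sprung brake pad bites the blade at 2 to 10 mm, differing each time and not visible; from there resistance grows 10 N per mm. Pressed to 12 to 17 N it holds; over 22 N does damage.
- jar: Bystander: a low jar, 56 mm wide; origin under its centre.
- tray: Bystander: a green open tray, 90 mm square, 40 mm high; origin under its centre.
- spray: Bystander: a spray can, 170 mm tall; origin under its centre.
- glue: Bystander: a bottle, 130 mm tall; origin under its centre.
- wrench: Bystander: a wrench, 160 mm long.
- driver: Bystander: a screwdriver, 180 mm long.
- offcut: Bystander: a round steel offcut, 24 mm across and 22 mm high, on the board; origin under its centre.
- nutbox: Bystander: a carton 34 x 50 x 22 mm, on the board; origin under its centre.

How it is judged:
By the outcome, as a careful person would: the job done as asked, in the order asked, and still so for the second after the job is handed in, with the robot touching nothing.
It also fails if it takes over 58 s, if anything falls off the work surface, if the arm or the gripper's body presses on something with over 40 N, if the wrist force passes 120 N, or if a joint passes its speed limit or range.

## Working session

There is one attempt and no reset: what is moved stays moved. The work goes in short steps, Python scripts to look and compute and a shell command to move; the robot and the scene stay as the last step left them, time stands still between calls to the robot, and variables do not carry over. Pictures are saved under pics/ and viewed, at most 10 in all, crops included, and the job is handed in when it is done.

```bash
mkdir -p pics; ls
python3 - <<'E'
from bench import ctrl,get_image
import cv2,numpy as np
for n in("top","side"):
    d=get_image(n);cv2.imwrite(f"pics/{n}0.png",d["pixels"][:,:,::-1]);print(n,d["fx"],d["fy"],d["cx"],d["cy"],np.round(d["T"],4).tolist())
s=ctrl.get_state()
for k in s: print(k,np.round(s[k],4))
E
```

```text
pics
top 396.0886993018263 396.0886993018263 279.7845295493663 214.1442907369811 [[-0.0104, -0.9941, 0.1076, 0.4576], [-0.9999, 0.009, -0.0136, 0.0523], [0.0125, -0.1078, -0.9941, 1.0351], [0.0, 0.0, 0.0, 1.0]]
side 394.11546060528065 394.11546060528065 280.73329172894785 212.2606296956005 [[-0.9744, -0.1581, 0.1596, 0.3986], [-0.2245, 0.7114, -0.6659, 0.7152], [-0.0083, -0.6847, -0.7287, 0.7896], [0.0, 0.0, 0.0, 1.0]]
time 0.1
joint_positions [ 1.1251  0.3217 -0.0701  1.4515  0.0226  1.3708 -0.0569]
qd [ 0.0008 -0.0014 -0.0001 -0.0046 -0.0015  0.0013 -0.0006]
joint_torque [-3.00000e-04 -4.92573e+01 -4.06000e-01 -3.13399e+01 -6.44000e-02
  3.95000e-02  1.00000e-04]
position [ 0.2882 -0.582   0.1923]
tool_rot [-3.0574e+00 -7.1550e-01  7.0000e-04]
ft_force [-0.4862  0.912  -0.1412]
torque [-0.0453 -0.0187 -0.0063]
grip_force 0.0
grip_width 0.9971
```

View pics/top0.png

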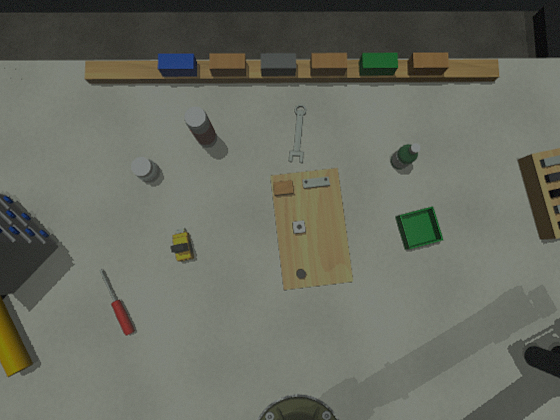

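View pics/side0.png

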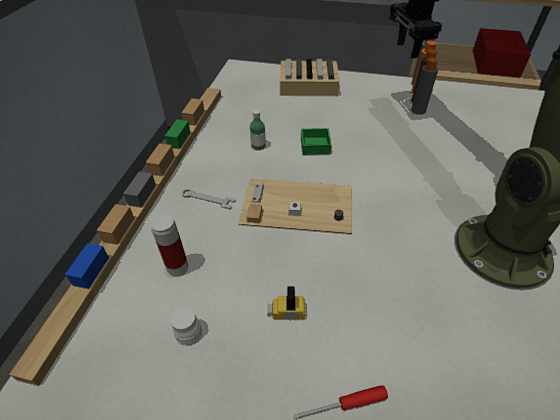

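The top view shows the board at about (277–352, 170–290), the angle at (316,183), the stop at (299,228), the nutbox at (284,187), the offcut at (301,274), and the tape at (181,245) with its blade pointing up, towards +x. The side view shows the tape at (289,305) with its hook on the left. Next I'll zoom in for the edges.

Run:
```python
import cv2,numpy as np
t=cv2.imread("pics/top0.png");s=cv2.imread("pics/side0.png")
def c(im,x,y,w,h,f):return cv2.resize(im[y:y+h,x:x+w],None,fx=f,fy=f,interpolation=cv2.INTER_CUBIC)
out=np.zeros((600,800,3),np.uint8)
def put(im,x,y):out[y:y+im.shape[0],x:x+im.shape[1]]=im
put(c(t,265,165,80,75,5),0,0)   # top board
put(c(t,160,220,50,50,6),0,300+0) if 0 else put(c(t,162,225,40,40,5),0,400)
put(c(s,236,176,80,60,5),400,0)
put(c(s,260,280,55,48,5),400,320)
cv2.imwrite("pics/z1.png",out)
```

```text
(no output)
```

View pics/z1.png

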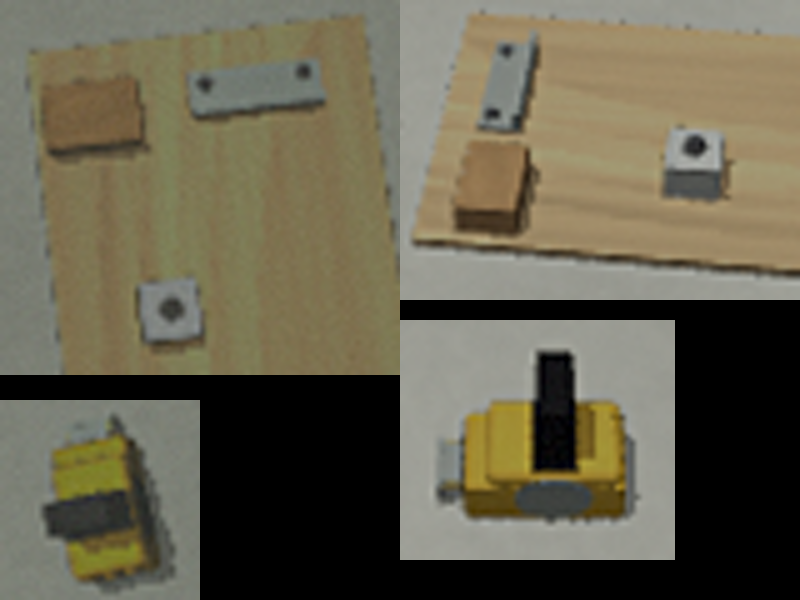

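```bash
cat > h.py <<'E'
import cv2,numpy as np
from bench import ctrl,get_image
def ray(d,u,v):
    T=np.array(d["T"]);r=T[:3,:3]@np.array([(u-d["cx"])/d["fx"],(v-d["cy"])/d["fy"],1.]);return T[:3,3],r/np.linalg.norm(r)
def plane(d,u,v,z):
    o,r=ray(d,u,v);return o+r*(z-o[2])/r[2]
def tri(d1,p1,d2,p2):
    A=[];b=[]
    for d,p in((d1,p1),(d2,p2)):
        o,r=ray(d,*p);M=np.eye(3)-np.outer(r,r);A.append(M);b.append(M@o)
    x=np.linalg.lstsq(np.vstack(A),np.hstack(b),rcond=None)[0]
    return x,[np.linalg.norm(M@x-c) for M,c in zip(A,b)]
def project(d,p):
    T=np.array(d["T"]);q=T[:3,:3].T@(np.array(p)-T[:3,3]);return np.array([d["fx"]*q[0]/q[2]+d["cx"],d["fy"]*q[1]/q[2]+d["cy"]])
def crop(d,x,y,w,h,f):return cv2.resize(np.ascontiguousarray(d["pixels"][y:y+h,x:x+w,::-1]),None,fx=f,fy=f,interpolation=cv2.INTER_CUBIC)
def unc(x0,y0,X,Y,f=5):return (x0+(X+.5)/f-.5,y0+(Y+.5)/f-.5)
E
python3 - <<'E'
from h import *
np.set_printoptions(precision=4,suppress=True)
t=get_image("top");s=get_image("side")
deg=np.degrees
def big(m):
    c=max(cv2.findContours(m,cv2.RETR_EXTERNAL,cv2.CHAIN_APPROX_NONE)[0],key=cv2.contourArea);return c
# board: wood hue in ROI
for n,d,(x,y,w,h) in(("top",t,(262,160,100,140)),("side",s,(230,170,135,70))):
    hsv=cv2.cvtColor(d["pixels"],cv2.COLOR_RGB2HSV)[y:y+h,x:x+w]
    m=((hsv[...,1]>70)).astype(np.uint8);m=cv2.morphologyEx(m,cv2.MORPH_CLOSE,np.ones((25,25)))
    c=big(m)+np.array([x,y]);P=np.array([plane(d,*p[0],.008)[:2] for p in c])
    r=cv2.minAreaRect((P*1000).astype(np.float32));print(n,"board",r)
t0=(265,165);s0=(236,176);tt=(162,225);ss=(260,280)
T=lambda X,Y,z:plane(t,*unc(*t0,X,Y),z)
S=lambda X,Y,z:plane(s,*unc(*s0,X,Y),z)
print("stop front edge top", T(137,284,.033),T(197,278,.033)," back",T(143,342,.033),T(203,333,.033))
print("stop front edge side", S(266,130,.033),S(265,172,.033),"back",S(321,130,.033),S(323,172,.033))
print("stop tri",tri(t,unc(*t0,137,284),s,unc(*s0,265,172)))
print("angle near top edge, top", T(192,111,.022),T(323,99,.022),"far leg",T(188,72,.012),T(317,60,.012))
print("angle side near upright",S(120,130,.022),S(137,36,.022),"leg",S(80,124,.012),S(92,40,.012))
# tape
for n,d,(x,y,w,h) in(("top",t,(162,220,45,50)),("side",s,(260,280,55,48))):
    hsv=cv2.cvtColor(d["pixels"],cv2.COLOR_RGB2HSV)[y:y+h,x:x+w]
    m=((hsv[...,1]>120)&(hsv[...,2]>60)).astype(np.uint8);m=cv2.morphologyEx(m,cv2.MORPH_CLOSE,np.ones((11,11)))
    c=big(m)+np.array([x,y]);P=np.array([plane(d,*p[0],.035)[:2] for p in c]);print(n,"case",cv2.minAreaRect((P*1000).astype(np.float32)))
g1=unc(*tt,44,111),unc(*tt,128,91),unc(*tt,131,126),unc(*tt,50,138)
print("grip top@84",[plane(t,*p,.084) for p in g1])
gs=unc(*ss,155,32) # middle of grip top, side
gc=np.mean(g1,0);print("grip tri",tri(t,gc,s,gs))
print("hook top",plane(t,*unc(*tt,75,18),.016),plane(t,*unc(*tt,118,20),.016))
E
```

```text
top board ((536.7020263671875, -39.69316101074219), (352.3464050292969, 221.99298095703125), 12.352638244628906)
side board ((549.5701904296875, -44.13285827636719), (329.56231689453125, 275.2114562988281), 6.021070957183838)
stop front edge top [0.5473 0.0078 0.033 ] [ 0.5501 -0.0228  0.033 ]  back [0.5178 0.0052 0.033 ] [ 0.522  -0.0253  0.033 ]
stop front edge side [ 0.5519 -0.0194  0.033 ] [0.5458 0.0113 0.033 ] back [ 0.5229 -0.0258  0.033 ] [0.5158 0.0047 0.033 ]
stop tri (array([0.5471, 0.0076, 0.029 ]), [np.float64(0.0005281166331991018), np.float64(0.000528116633199536)])
angle near top edge, top [ 0.6381 -0.0225  0.022 ] [ 0.6439 -0.0907  0.022 ] far leg [ 0.6607 -0.0214  0.012 ] [ 0.6665 -0.0894  0.012 ]
angle side near upright [ 0.6323 -0.0128  0.022 ] [ 0.6426 -0.0885  0.022 ] leg [ 0.6584 -0.022   0.012 ] [ 0.6705 -0.0899  0.012 ]
top case ((486.86199951171875, 286.147216796875), (68.61669921875, 38.250213623046875), 10.633020401000977)
side case ((485.5770568847656, 294.57147216796875), (67.72865295410156, 53.05167007446289), 10.660325050354004)
grip top@84 [array([0.4846, 0.3011, 0.084 ]), array([0.4937, 0.2613, 0.084 ]), array([0.477 , 0.2596, 0.084 ]), array([0.4717, 0.298 , 0.084 ])]
grip tri (array([0.4829, 0.2779, 0.0937]), [np.float64(0.001430414203694695), np.float64(0.0014304142036944709)])
hook top [0.534 0.304 0.016] [0.5328 0.2819 0.016 ]
```

Estimates:
- Angle frame yaw is about 5°, with its near face at about x=0.638–0.644.
- Tape yaw is about 10.6°, with the grip at about (0.482, 0.282).

I'll turn the tool first so that it closes along the tape's x.

```bash
cat >> h.py <<'E'
from scipy.spatial.transform import Rotation as Ro
def togo(target,yaw=None):
    s=ctrl.get_state();R=Ro.from_rotvec(s["tool_rot"]).as_matrix();p=np.array(s["position"])
    y=np.degrees(np.arctan2(R[1,1],R[0,1]))
    print("t",round(s["time"],2),"pos",np.round(p*1000,1),"closing-axis deg",round(y,2),"tilt",np.round(R[:2,2],3),"f",np.round(s["ft_force"],1),"grip",round(s["grip_width"],3),round(s["grip_force"],1))
    print("tool shift mm",np.round(R.T@(np.array(target)-p)*1000,1), "" if yaw is None else "turn rad %.3f"%-np.radians((yaw-y+180)%360-180))
E
python3 -m crank '[[[0,0,-3,-0.12,-1],[0,0,-3,-0.12,-1],[0,0,-3,-0.12,-1],[0,0,-3,-0.12,-1],[0,0,-3,-0.12,-1],[0,0,-3,-0.12,-1],[0,0,-3,-0.12,-1],[0,0,-3,-0.12,-1],[0,0,-3,-0.12,-1],[0,0,-3,-0.12,-1]]]' 20
python3 -c "
from h import *
togo([.55,-.15,.22],10.6)"
```

```text
time: 1.03
position: [0.2883, -0.5824, 0.2231]
tool_rot: [-2.113, -2.324, -0.0]
ft_force: [0.3, -0.8, -0.5]
grip_width: 0.999
grip_force: 0.0
t 1.03 pos [ 288.3 -582.4  223.1] closing-axis deg 5.44 tilt [-0.  0.] f [ 0.3 -0.8 -0.5] grip 0.999 0.0
tool shift mm [405.6 301.5   3.2] turn rad -0.090
```

```bash
python3 -m crank '[[[31,23,0,0,-1],[31,23,0,0,-1],[31,23,0,0,-1],[31,23,0,0,-1],[31,23,0,0,-1],[31,23,0,0,-1],[31,23,0,0,-1],[31,23,0,0,-1],[31,23,0,0,-1],[31,23,0,0,-1]]]' >/dev/null
python3 -m crank '[[[31,23,0,0,-1],[31,23,0,0,-1],[31,23,0,0,-1],[0,0,0,-0.09,-1]]]' >/dev/null
python3 -c "
from h import *
togo([.482,.282,.22],10.6)"
```

```text
t 2.2 pos [ 554.1 -143.9  223.6] closing-axis deg 10.97 tilt [0.003 0.005] f [-0.2  2.1  0. ] grip 0.994 0.0
tool shift mm [431.8  10.2   5.7] turn rad 0.006
```

```bash
python3 -m crank '[[[39,1,0,0,-1],[39,1,0,0,-1],[39,1,0,0,-1],[39,1,0,0,-1],[39,1,0,0,-1],[39,1,0,0,-1],[39,1,0,0,-1],[39,1,0,0,-1],[39,1,0,0,-1],[39,1,0,0,-1]]]' >/dev/null
python3 -m crank '[[[30,0,10,0,-1],[10,0,20,0,-1],[0,0,20,0,-1],[0,0,20,0,-1],[0,0,0,0,-1]]]' >/dev/null
python3 - <<'E'
from h import *
t=get_image("top");s=get_image("side")
out=np.zeros((500,800,3),np.uint8)
a=crop(t,152,205,80,100,5);b=crop(s,250,250,80,100,5)
p=ctrl.get_state()["position"];print(project(t,p),project(s,p))
out[:,:400]=a;out[:,400:]=b;cv2.imwrite("pics/z2.png",out)
togo([.482,.282,.054],10.6)
E
```

```text
[176.31345231 246.40517379] [292.23880167 266.1346592 ]
t 3.55 pos [483.4 270.1 153. ] closing-axis deg 10.25 tilt [-0.001 -0.   ] f [0.9 0.2 0.8] grip 0.995 0.0
tool shift mm [12.   0.9 99. ] turn rad -0.006
```

View pics/z2.png

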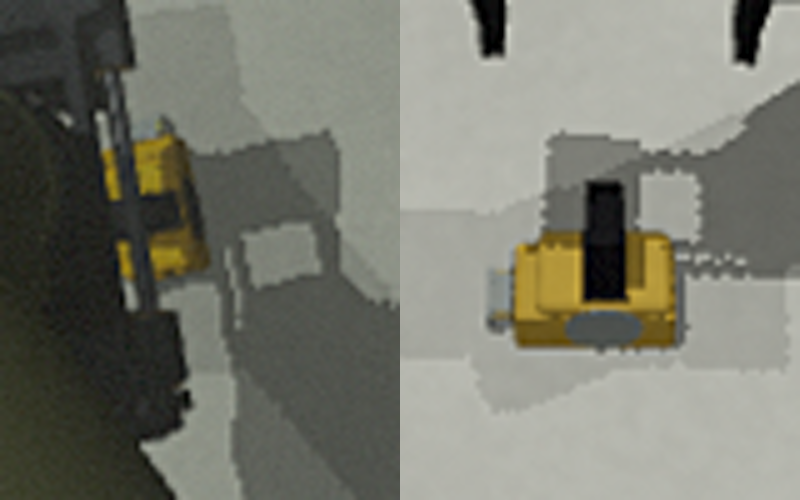

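Both fingers straddle the grip. In the side view the grip is at crop x≈605 and the fingers at 490 and 748. I'll go down with a small lateral shift.

```bash
python3 -m crank '[[[5,1,15,0,-1],[5,0,25,0,-1],[0,0,25,0,-1],[0,0,20,0,-1],[0,0,11,0,-1],[0,0,0,0,0],[0,0,0,0,0.6],[0,0,0,0,1],[0,0,0,0,1],[0,0,0,0,1]]]' 35
python3 -m crank '[[[0,0,0,0,1],[0,0,0,0,1],[0,0,0,0,1],[0,0,0,0,1]]]' 35
python3 -c "
from h import *
togo([.482,.282,.054],10.6)"
```

```text
time: 4.38
position: [0.4839, 0.2808, 0.0586]
tool_rot: [2.013, 2.41, 0.003]
ft_force: [-0.1, -0.1, -0.2]
grip_width: 0.709
grip_force: 0.0
time: 4.72
position: [0.4829, 0.2804, 0.0573]
tool_rot: [2.014, 2.411, -0.0]
ft_force: [0.0, -0.9, -0.3]
grip_width: 0.402
grip_force: 0.0
t 4.72 pos [482.9 280.4  57.3] closing-axis deg 10.26 tilt [ 0. -0.] f [ 0.  -0.9 -0.3] grip 0.402 0.0
tool shift mm [ 1.8 -0.6  3.3] turn rad -0.006
```

```bash
python3 -m crank '[[[0,0,0,0,1],[0,0,0,0,1],[0,0,0,0,1],[0,0,0,0,1],[0,0,0,0,1],[0,0,0,0,1],[0,0,0,0,1],[0,0,0,0,1]]]' 35
python3 -m crank '[[[0,0,-3,0,1],[0,0,-5,0,1],[0,0,-10,0,1],[0,0,-15,0,1],[0,0,-20,0,1],[0,0,-20,0,1],[0,0,-15,0,1],[0,0,0,0,1]]]'
python3 -c "
from h import *
togo([.62,-.05,.145],5)
t=get_image('top');s=get_image('side');cv2.imwrite('pics/s3.png',crop(s,230,200,130,120,5))"
```

```text
time: 5.38
position: [0.4829, 0.2804, 0.0572]
tool_rot: [2.014, 2.411, -0.0]
ft_force: [0.9, -0.2, -0.6]
grip_width: 0.003
grip_force: 0.0
time: 6.05
position: [0.485, 0.282, 0.1496]
tool_rot: [2.012, 2.409, 0.009]
ft_force: [-0.3, 0.3, 0.2]
grip_width: 0.002
grip_force: 0.0
t 6.05 pos [485.  282.  149.6] closing-axis deg 10.26 tilt [0.006 0.003] f [-0.3  0.3  0.2] grip 0.002 0.0
tool shift mm [-350.8   73.7    4.6] turn rad 0.092
```

View pics/s3.png

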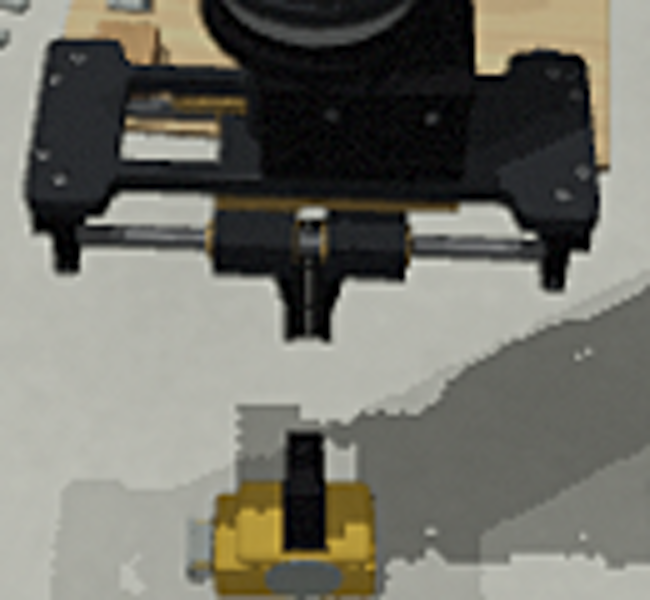

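The fingers closed to nothing and the tape didn't move: the grip top is still at side pixel (291, 286). I'll check the geometry against projections.

Run:
```python
from h import *
np.set_printoptions(precision=4,suppress=True)
t=get_image("top");s=get_image("side")
p=np.array(ctrl.get_state()["position"])
print("tcp side",project(s,p),"top",project(t,p))
for y in(.28,.29,.30):
  for z in(.04,.084): print(y,z,"grip side",project(s,[.482,y,z]),"top",project(t,[.482,y,z]))
# base footprint of case in side view: bottom edge pixels crop(ss) 
ss=(260,280)
for X,Y in((68,195),(222,198)): print("sole edge z0 side",plane(s,*unc(*ss,X,Y),0))
for X,Y in((90,82),(220,85)): print("case top far edge z40 side",plane(s,*unc(*ss,X,Y),.04))
tt=(162,225)
for X,Y in((55,75),(125,40),(157,160),(78,180)): print("case top",plane(t,*unc(*tt,X,Y),.04))
```

```text
tcp side [291.6025 272.7749] top [172.8068 246.9573]
0.28 0.04 grip side [291.2347 300.6355] top [183.4995 248.2101]
0.28 0.084 grip side [291.4709 289.5743] top [179.2734 247.7992]
0.29 0.04 grip side [290.2677 304.661 ] top [179.4802 248.2507]
0.29 0.084 grip side [290.4677 293.6681] top [175.0674 247.8416]
0.3 0.04 grip side [289.2853 308.7506] top [175.4597 248.2913]
0.3 0.084 grip side [289.4477 297.8298] top [170.8602 247.884 ]
sole edge z0 side [0.5158 0.3092 0.    ]
sole edge z0 side [0.4497 0.2957 0.    ]
case top far edge z40 side [0.5133 0.2753 0.04  ]
case top far edge z40 side [0.4579 0.2644 0.04  ]
case top [0.5037 0.3075 0.04  ]
case top [0.5209 0.2729 0.04  ]
case top [0.4609 0.2561 0.04  ]
case top [0.4514 0.2951 0.04  ]
```

```bash
python3 -m crank '[[[-35,0,0,0,1],[-35,0,0,0,1],[-35,0,0,0,1],[0,0,35,0,1],[0,0,35,0,1],[0,0,35,0,1],[0,0,15,0,1],[0,0,0,0,1],[0,0,0,0,1]]]'
python3 - <<'E'
from h import *
s=get_image("side");t=get_image("top")
p=np.array(ctrl.get_state()["position"]);print(p,"tcp side",project(s,p),"top",project(t,p))
u,v=map(int,project(s,p));out=np.zeros((600,800,3),np.uint8)
out[:,:400]=crop(s,u-40,v-90,80,120,5);u2,v2=map(int,project(t,p));out[:500,400:]=crop(t,u2-40,v2-50,80,100,5)
print(u-40,v-90,u2-40,v2-50);cv2.imwrite("pics/z4.png",out)
E
```

```text
time: 7.0
position: [0.5003, 0.177, 0.0241]
tool_rot: [-2.012, -2.41, 0.003]
ft_force: [-0.2, -0.0, 0.1]
grip_width: 0.004
grip_force: 0.0
[0.50246586 0.17770131 0.02632502] tcp side [291.64539047 264.68809467] top [225.26961283 239.8357955 ]
251 174 185 189
```

View pics/z4.png

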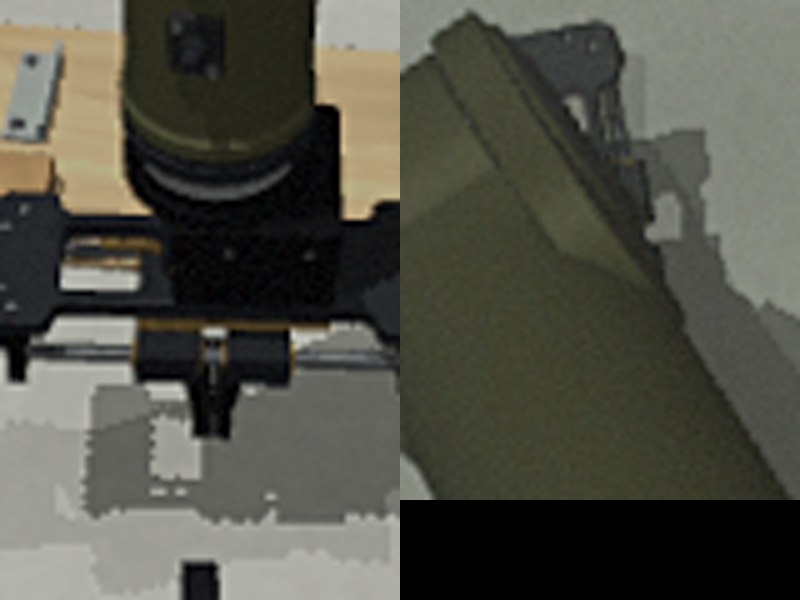

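The fingertips are seen at side pixel (293, 261), against a predicted 265 or more. I'll probe the bench gently to settle whether that is a height offset.

```bash
python3 -m crank '[[[0,0,10,0,1],[0,0,4,0,1],[0,0,3,0,1],[0,0,2,0,1],[0,0,0,0,1],[0,0,0,0,1]]]'
python3 -m crank '[[[0,0,2,0,1],[0,0,2,0,1],[0,0,2,0,1],[0,0,0,0,1]]]'
```

```text
time: 7.6
position: [0.5016, 0.1771, 0.0062]
tool_rot: [2.014, 2.411, -0.0]
ft_force: [0.3, 0.1, -0.1]
grip_width: 0.002
grip_force: 0.0
time: 7.93
position: [0.5013, 0.1769, -0.0002]
tool_rot: [-2.014, -2.411, 0.001]
ft_force: [0.1, -0.3, -0.3]
grip_width: 0.008
grip_force: 0.0
```

```bash
python3 -m crank '[[[0,0,2,0,1],[0,0,2,0,1],[0,0,2,0,1],[0,0,2,0,1],[0,0,0,0,1]]]'
python3 -m crank '[[[0,0,2,0,1],[0,0,2,0,1],[0,0,2,0,1],[0,0,2,0,1],[0,0,0,0,1]]]'
```

```text
time: 8.35
position: [0.5012, 0.1769, -0.0083]
tool_rot: [-2.014, -2.411, 0.001]
ft_force: [-0.2, 0.4, 0.3]
grip_width: 0.003
grip_force: 0.0
time: 8.77
position: [0.5013, 0.1769, -0.0163]
tool_rot: [-2.014, -2.411, 0.001]
ft_force: [-0.7, 0.4, 0.9]
grip_width: 0.006
grip_force: 0.0
```

The reported height is clearly off, because the tool reads well below the bench without any contact. I'll keep probing carefully.

```bash
for i in 1 2 3 4; do :; done
python3 -m crank '[[[0,0,2,0,1],[0,0,1,0,1],[0,0,0,0,1]]]' | sed -n '2p;4p'
python3 -m crank '[[[0,0,2,0,1],[0,0,1,0,1],[0,0,0,0,1]]]' | sed -n '2p;4p'
```

```text
position: [0.5014, 0.177, -0.019]
ft_force: [-0.1, -0.4, -0.1]
position: [0.5014, 0.177, -0.022]
ft_force: [-0.3, -0.2, 1.2]
```

Run:
```python
from h import *
s=get_image("side");p=np.array(ctrl.get_state()["position"]);print(p,project(s,p))
im=s["pixels"][200:290,250:330].astype(int).sum(2)
# lowest dark row per column near fingers
for c in range(286,302):
    col=s["pixels"][:,c].astype(int).sum(1); d=[r for r in range(240,285) if col[r]<120]; print(c,(d[0],d[-1]) if d else None,end=' ')
```

```text
[ 0.50147582  0.17701986 -0.02191176] [291.86395041 276.10385334]
286 (240, 262) 287 (240, 263) 288 (240, 265) 289 (240, 272) 290 (240, 271) 291 (240, 271) 292 (240, 271) 293 (240, 271) 294 (240, 272) 295 (240, 272) 296 (240, 267) 297 (240, 265) 298 (240, 263) 299 (240, 262) 300 (240, 263) 301 (240, 263)
```

```bash
python3 -m crank '[[[0,0,1.5,0,1],[0,0,1.5,0,1],[0,0,0,0,1]]]' | sed -n '2p;4p'
python3 -m crank '[[[0,0,1.5,0,1],[0,0,1.5,0,1],[0,0,0,0,1]]]' | sed -n '2p;4p'
python3 -c "
from h import *
s=get_image('side')
for z in (0,.005,.01,.02): print(z,plane(s,292,272.5,z))"
```

```text
position: [0.5014, 0.1769, -0.0251]
ft_force: [-0.0, -0.6, 0.3]
position: [0.5014, 0.1769, -0.0281]
ft_force: [-0.4, -0.3, 0.9]
0 [0.50049976 0.1813855  0.        ]
0.005 [0.49985436 0.18476593 0.005     ]
0.01 [0.49920897 0.18814636 0.01      ]
0.02 [0.49791819 0.19490721 0.02      ]
```

```bash
python3 -m crank '[[[0,0,1,0,1],[0,0,1,0,1],[0,0,0,0,1]]]' | sed -n '2p;4p'
python3 -m crank '[[[0,0,1,0,1],[0,0,0,0,1]]]' | sed -n '2p;4p'
```

```text
position: [0.5018, 0.1771, -0.0289]
ft_force: [-2.8, -0.6, 7.5]
position: [0.5018, 0.1771, -0.0289]
ft_force: [-6.7, -2.1, 16.7]
```

Contact with the bench came at a reported z of −0.0285, so the true fingertip height is the reported z plus 28.5 mm. x and y agree with the camera. I'll go back for the grasp with that correction.

```bash
python3 -m crank '[[[0,0,-10,0,1],[0,0,-30,0,-1],[0,0,-35,0,-1],[0,0,-35,0,-1],[0,0,-20,0,-1],[35,0,0,0,-1],[35,0,0,0,-1],[35,0,0,0,-1],[4,0,0,0,-1],[0,0,0,0,-1]]]' 35
python3 -c "
from h import *
togo([.482,.284,.029],10.6)"
```

```text
time: 11.12
position: [0.4807, 0.2878, 0.0997]
tool_rot: [-2.006, -2.416, -0.002]
ft_force: [-0.1, -1.1, -0.8]
grip_width: 0.607
grip_force: 0.0
t 11.12 pos [480.7 287.8  99.7] closing-axis deg 10.6 tilt [-0.     0.002] f [-0.1 -1.1 -0.8] grip 0.607 0.0
tool shift mm [-4.1  0.6 70.7] turn rad -0.000
```

```bash
python3 -m crank '[[[-3,0,20,0,-0.2],[0,0,25,0,-0.2],[0,0,15,0,-0.2],[0,0,10,0,-0.2],[0,0,0,0,0.3],[0,0,0,0,1],[0,0,0,0,1],[0,0,0,0,1],[0,0,0,0,1],[0,0,0,0,1]]]' 35
python3 -m crank '[[[0,0,0,0,1],[0,0,0,0,1],[0,0,0,0,1],[0,0,0,0,1]]]' 35
```

```text
time: 11.95
position: [0.4832, 0.2816, 0.03]
tool_rot: [2.013, 2.41, 0.002]
ft_force: [0.1, -0.5, 0.6]
grip_width: 0.234
grip_force: 0.0
time: 12.28
position: [0.4835, 0.2816, 0.0299]
tool_rot: [2.013, 2.41, 0.002]
ft_force: [1.1, -1.1, 5.0]
grip_width: 0.186
grip_force: 35.0
```

Gripped, at 16 mm. I'll lift it and work out the approach.

```bash
python3 -m crank '[[[0,0,-3,0,1],[0,0,-5,0,1],[0,0,-10,0,1],[0,0,-15,0,1],[0,0,-20,0,1],[0,0,-20,0,1],[0,0,-15,0,1],[0,0,0,0,1],[0,0,0,0,1]]]'
python3 - <<'E'
from h import *
s=get_image("side");t=get_image("top");out=np.zeros((500,800,3),np.uint8)
out[:500,:400]=crop(s,250,220,80,100,5);out[:,400:]=crop(t,145,200,80,100,5);cv2.imwrite("pics/z5.png",out)
togo([.62,-.05,.118],5)
E
```

```text
time: 13.03
position: [0.4828, 0.2815, 0.1177]
tool_rot: [2.013, 2.41, 0.001]
ft_force: [-0.8, -0.1, -4.5]
grip_width: 0.183
grip_force: 35.0
t 13.13 pos [481.8 280.6 116. ] closing-axis deg 10.26 tilt [-0.002 -0.001] f [-1.   0.7 -5.1] grip 0.183 35.0
tool shift mm [-350.    77.1   -1.9] turn rad 0.092
```

View pics/z5.png

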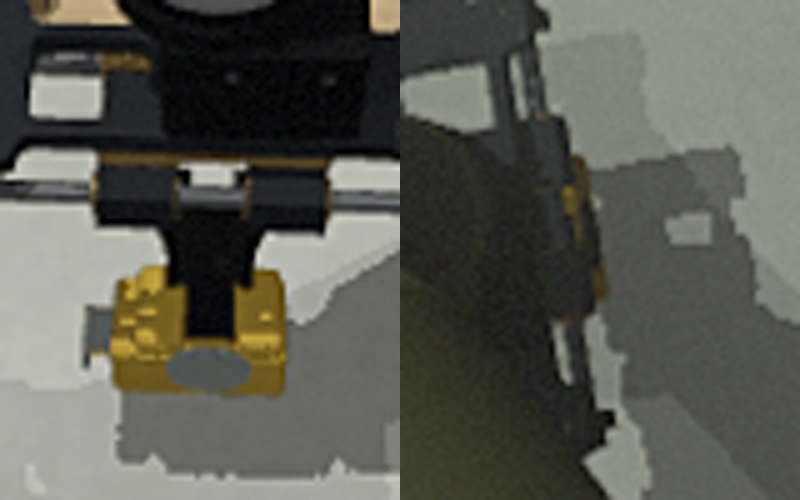

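Tape lifted level; its weight reads about 4–5 N. The plan is to go above the board, come down in front of the angle, and gently touch the hook's outer face to the near side to calibrate x. Then I'll hop over.

```bash
python3 -m crank '[[[-10,0,0,0.01,1],[-25,0,0,0.01,1],[-35,0,0,0.01,1],[-35,0,0,0.02,1],[-35,0,0,0.02,1],[-35,0,0,0.02,1],[-35,0,0,0,1],[-35,0,0,0,1],[-25,0,0,0,1],[-15,0,0,0,1]]]' >/dev/null
python3 -c "
from h import *
togo([.5753,-.0624,.0879],5)"
```

```text
t 13.97 pos [516.4  -7.  116. ] closing-axis deg 4.76 tilt [-0.002 -0.002] f [ 1.1  1.3 -4.2] grip 0.181 35.0
tool shift mm [-60.   54.1  28. ] turn rad -0.004
```

```bash
python3 -m crank '[[[-15,13,5,-0.004,1],[-15,14,8,0,1],[-15,14,8,0,1],[-11,10,5,0,1],[0,0,0,0,1],[0,0,0,0,1]]]' >/dev/null
python3 - <<'E'
from h import *
s=get_image("side");t=get_image("top");out=np.zeros((550,800,3),np.uint8)
out[:450,:400]=crop(s,236,156,80,90,5);out[:,400:]=crop(t,265,150,80,110,5);cv2.imwrite("pics/z6.png",out)
togo([.5753,-.0624,.0409],5)
E
```

```text
t 14.57 pos [572.4 -51.8  90.7] closing-axis deg 5.36 tilt [-0.002  0.001] f [-0.2  0.5 -4.4] grip 0.183 35.0
tool shift mm [-10.9   2.   49.7] turn rad 0.006
```

View pics/z6.png

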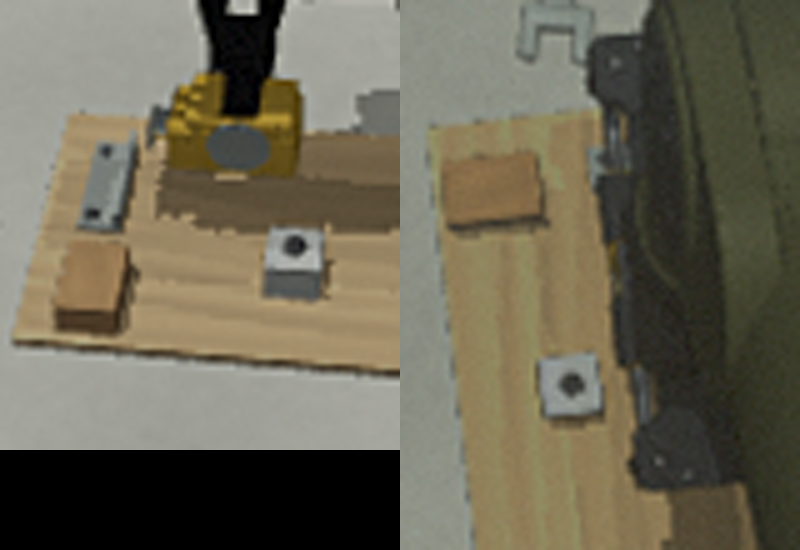

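The tape hovers level before the angle, with the hook at side crop (158,120), just short of the flange. I'll lower it to about 3 mm over the board.

```bash
python3 -m crank '[[[-5,0,12,0.006,1],[-5,0,14,0,1],[0,0,12,0,1],[0,0,7,0,1],[0,0,4,0,1],[0,0,0,0,1],[0,0,0,0,1]]]' | sed -n '2p;4p'
python3 -m crank '[[[0,3,0,0,1],[0,3,0,0,1],[0,2,0,0,1],[0,0,0,0,1],[0,0,0,0,1]]]' | sed -n '2p;4p'
python3 -c "
from h import *
togo([.5753,-.0624,.0409],5)"
```

```text
position: [0.5743, -0.062, 0.0421]
ft_force: [0.1, -0.2, -3.3]
position: [0.5827, -0.0616, 0.0425]
ft_force: [-0.1, 0.7, -3.4]
t 15.57 pos [582.7 -61.6  42.5] closing-axis deg 4.99 tilt [ 0. -0.] f [-0.1  0.7 -3.4] grip 0.178 35.0
tool shift mm [-0.2 -7.4  1.6] turn rad -0.000
```

```bash
python3 -m crank '[[[0,0,1.5,0,1],[0,1.5,0,0,1],[0,1.5,0,0,1],[0,0,0,0,1],[0,0,0,0,1]]]' | sed -n '2p;4p'
python3 -m crank '[[[0,1,0,0,1],[0,1,0,0,1],[0,0,0,0,1],[0,0,0,0,1]]]' | sed -n '2p;4p'
```

```text
position: [0.5854, -0.0614, 0.0407]
ft_force: [0.3, 0.3, -3.6]
position: [0.5874, -0.0613, 0.0407]
ft_force: [-0.2, -0.6, -3.6]
```

```bash
python3 -m crank '[[[0,1,0,0,1],[0,1,0,0,1],[0,0,0,0,1]]]' | sed -n '2p;4p'
python3 -m crank '[[[0,1,0,0,1],[0,0,0,0,1]]]' | sed -n '2p;4p'
python3 -m crank '[[[0,1,0,0,1],[0,0,0,0,1]]]' | sed -n '2p;4p'
```

```text
position: [0.5893, -0.0611, 0.0407]
ft_force: [-0.7, 0.1, -3.6]
position: [0.5895, -0.0612, 0.0404]
ft_force: [-1.7, -0.5, -3.2]
position: [0.5898, -0.0612, 0.0402]
ft_force: [-5.4, -0.1, -1.8]
```

Touch found at TCP x≈0.5894, which agrees with vision. Next I'll back off, rise, go over by 9.5 mm, and lower.

```bash
python3 -m crank '[[[0,-4,0,0,1],[0,0,-8,0,1],[0,0,-8,0,1],[0,4,0,0,1],[0,5,0,0,1],[0,2.5,0,0,1],[0,0,0,0,1],[0,0,0,0,1]]]' | sed -n '2p;4p'
python3 -c "
from h import *
togo([.5989,-.0605,.0409],5)"
```

```text
position: [0.5988, -0.06, 0.0564]
ft_force: [-0.1, 0.2, -4.5]
t 17.57 pos [598.8 -60.   56.4] closing-axis deg 5.0 tilt [-0.  0.] f [-0.1  0.2 -4.5] grip 0.182 35.0
tool shift mm [-0.5  0.  15.5] turn rad 0.000
```

```bash
python3 -m crank '[[[0,0,5,0,1],[0,0,4,0,1],[0,0,3,0,1],[0,0,2,0,1],[0,0,0,0,1],[0,0,0,0,1]]]' | sed -n '2p;4p'
python3 -m crank '[[[0,0,1,0,1],[0,0,1,0,1],[0,0,0,0,1]]]' | sed -n '2p;4p'
python3 -m crank '[[[0,0,0.7,0,1],[0,0,0,0,1]]]' | sed -n '2p;4p'
```

```text
position: [0.5986, -0.0602, 0.0425]
ft_force: [0.2, 0.3, -3.2]
position: [0.5987, -0.0603, 0.0407]
ft_force: [0.4, -0.2, -4.5]
position: [0.5987, -0.0603, 0.04]
ft_force: [0.5, -0.1, -4.7]
```

Nothing has obstructed it down to here, so the hook is behind the flange. I'll ease the sole onto the board.

```bash
python3 -m crank '[[[0,0,0.7,0,1],[0,0,0,0,1]]]' | sed -n '2p;4p'
python3 -m crank '[[[0,0,0.6,0,1],[0,0,0,0,1]]]' | sed -n '2p;4p'
python3 -m crank '[[[0,0,0.6,0,1],[0,0,0,0,1]]]' | sed -n '2p;4p'
```

```text
position: [0.5987, -0.0603, 0.0393]
ft_force: [0.5, -0.7, -5.0]
position: [0.5987, -0.0603, 0.0387]
ft_force: [-1.2, -0.1, -4.6]
position: [0.5987, -0.0603, 0.038]
ft_force: [-0.7, -0.4, -4.1]
```

```bash
python3 -m crank '[[[0,0,0.5,0,1],[0,0,0,0,1],[0,0,0,0,1]]]' | sed -n '2p;4p'
python3 -m crank '[[[0,0,0.4,0,1],[0,0,0,0,1]]]' | sed -n '2p;4p'
```

```text
position: [0.5988, -0.0603, 0.038]
ft_force: [-1.0, 0.1, -0.4]
position: [0.5988, -0.0603, 0.038]
ft_force: [-3.2, -0.3, 4.5]
```

The sole is down at z=0.038. I'll unload it slightly and draw back about 80 mm.

```bash
python3 -m crank '[[[0,0,-0.4,0,1],[0,-1,0,0,1],[0,-1,0,0,1],[0,-1,0,0,1],[0,-2,0,0,1],[0,-3,0,0,1],[0,-4,0,0,1],[0,0,0,0,1],[0,0,0,0,1]]]' | sed -n '2p;4p'
python3 -c "
from h import *
togo([.5,-.06,.038],5)"
```

```text
position: [0.5886, -0.0612, 0.0382]
ft_force: [4.5, 0.2, -1.9]
t 20.15 pos [588.6 -61.2  38.2] closing-axis deg 5.0 tilt [0.004 0.   ] f [ 4.5  0.2 -1.9] grip 0.182 35.0
tool shift mm [  8.9 -88.2  -0.2] turn rad -0.000
```

The force is +4.5 N along x, so the hook has caught and the spring is pulling. I'll carry on.

```bash
python3 -m crank '[[[0,-4,0,0,1],[0,-6,0,0,1],[0,-7,0,0,1],[0,-8,0,0,1],[0,-8,0,0,1],[0,-8,0,0,1],[0,-8,0,0,1],[0,-7,0,0,1],[0,-6,0,0,1],[0,-4,0,0,1]]]' | sed -n '2p;4p'
python3 -m crank '[[[0,0,0,0,1],[0,0,0,0,1]]]' | sed -n '2p;4p'
python3 - <<'E'
from h import *
s=get_image("side");t=get_image("top");out=np.zeros((600,800,3),np.uint8)
out[:480,:]=crop(s,240,170,100,60,8);cv2.imwrite("pics/z7.png",out[:480])
st=ctrl.get_state();p=st["position"];a=np.array([np.cos(np.radians(5)),np.sin(np.radians(5))])
print(p,"s",a@p[:2],"remaining to .507:",a@p[:2]-.507)
E
```

```text
position: [0.5228, -0.0671, 0.0381]
ft_force: [6.2, -0.7, -5.1]
position: [0.5229, -0.0671, 0.0381]
ft_force: [5.7, 0.1, -4.6]
[ 0.52300582 -0.06709113  0.03811929] s 0.5151682506865142 remaining to .507: 0.008168250686514167
```

View pics/z7.png

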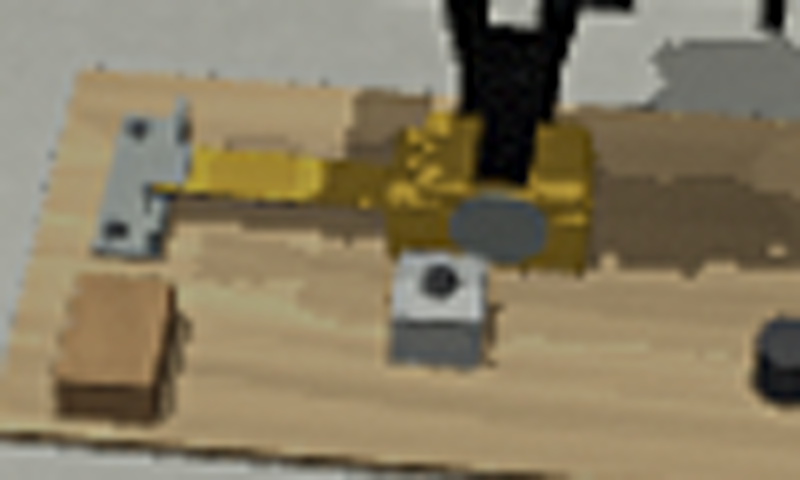

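The blade is drawn out and hooked, and the case front is at crop x≈387 with the stop's front edge at ≈390–395. I'll refine with subpixel edges along the axis.

Run:
```python
from h import *
ims=[get_image("side") for _ in range(4)];s=ims[0];t=[get_image("top") for _ in range(4)]
g=np.mean([i["pixels"].astype(float).mean(2) for i in ims],0);sat=np.mean([cv2.cvtColor(i["pixels"],cv2.COLOR_RGB2HSV)[...,1].astype(float) for i in ims],0)
b=np.mean([i["pixels"][...,2].astype(float) for i in ims],0)
tb=np.mean([i["pixels"][...,2].astype(float) for i in t],0); T=t[0]
a=np.array([np.cos(np.radians(5)),np.sin(np.radians(5))]);n=np.array([-a[1],a[0]])
p=np.array(ctrl.get_state()["position"])[:2];latt=n@p+.019
def edge(line,lo):  # subpixel position of strongest gradient
    d=np.abs(np.diff(line));i=d.argmax();j=slice(max(i-1,0),i+2);return lo+.5+(np.arange(len(d))[j]*d[j]).sum()/d[j].sum()
def vplane(d,u,v,lat):
    o,r=ray(d,u,v);k=(lat-n@o[:2])/(n@r[:2]);q=o+k*r;return a@q[:2],q[2]
print("case, nose by TCP",a@p+.039)
for r in range(194,201):
    u=edge(g[r,283:294],283);print(r,round(u,2),np.round(vplane(s,u,r,latt),4))
print("stop top face edge (side)")
for r in range(202,210):
    u=edge(b[r,284:294],284);q=plane(s,u,r,.033);print(r,round(u,2),round(a@q[:2],4),round(n@q[:2],4))
ls=n@np.array([.5487,-.0075])+.015
print("stop +y face edge")
for r in range(210,215):
    u=edge(b[r,284:294],284);print(r,round(u,2),np.round(vplane(s,u,r,ls),4))
print("stop front edge (top view)")
for c in range(293,305):
    v=edge(tb[215:227,c],215);q=plane(T,c,v,.033);print(c,round(v,2),round(a@q[:2],4))
```

```text
case, nose by TCP 0.554205090294931
194 291.68 [0.5435 0.0372]
195 283.68 [0.5656 0.0306]
196 283.77 [0.5653 0.0268]
197 286.74 [0.557  0.0239]
198 287.57 [0.5547 0.0204]
199 287.69 [0.5544 0.0165]
200 287.8 [0.554  0.0126]
stop top face edge (side)
202 289.42 0.5463 -0.0662
203 292.45 0.5377 -0.0635
204 292.26 0.5378 -0.0597
205 292.07 0.5378 -0.0559
206 288.39 0.5471 -0.0509
207 288.33 0.5468 -0.0472
208 288.55 0.5458 -0.0436
209 288.45 0.5456 -0.0399
stop +y face edge
210 287.81 [0.5473 0.0285]
211 287.86 [0.5472 0.0246]
212 287.77 [0.5474 0.0207]
213 287.69 [0.5476 0.0167]
214 287.67 [0.5476 0.0128]
stop front edge (top view)
293 221.3 0.5459
294 221.23 0.5458
295 221.25 0.5456
296 221.18 0.5455
297 224.81 0.536
298 224.22 0.5373
299 224.23 0.537
300 224.29 0.5366
301 225.1 0.5343
302 220.26 0.5463
303 220.19 0.5463
304 225.23 0.5333
```

The case edge by vision (0.5544) matches the TCP (0.5542), and the stop face is at about 0.5467. That leaves 7.5 mm to draw.

```bash
python3 -m crank '[[[0,-3,0,0,1],[0,-3,0,0,1],[0,-1.5,0,0,1],[0,0,0,0,1],[0,0,0,0,1]]]' 45 | sed -n '2p;4p'
python3 -c "
from h import *
p=np.array(ctrl.get_state()['position']);r=np.radians(5);print('TCP s',p[0]*np.cos(r)+p[1]*np.sin(r),'goal .5077')"
```

```text
position: [0.5156, -0.0677, 0.0381]
ft_force: [7.0, -0.1, -3.9]
TCP s 0.5077434445757769 goal .5077
```

Now level with the stop. I'll start pressing the grip down in small steps.

```bash
python3 -m crank '[[[0,0,0.5,0,1],[0,0,0.5,0,1],[0,0,0,0,1]]]' | sed -n '2p;4p'
python3 -m crank '[[[0,0,0.5,0,1],[0,0,0.5,0,1],[0,0,0,0,1]]]' | sed -n '2p;4p'
python3 -m crank '[[[0,0,0.5,0,1],[0,0,0.5,0,1],[0,0,0,0,1]]]' | sed -n '2p;4p'
```

```text
position: [0.5156, -0.0678, 0.0379]
ft_force: [4.8, 0.8, 4.6]
position: [0.5156, -0.0678, 0.037]
ft_force: [3.6, 0.0, 5.4]
position: [0.5156, -0.0677, 0.036]
ft_force: [5.0, 0.4, 5.3]
```

The grip is sliding at about 5.5 N. I'll go on in 1 mm steps, which can add at most about 6 N each.

```bash
python3 -m crank '[[[0,0,0.5,0,1],[0,0,0.5,0,1],[0,0,0,0,1]]]' | sed -n '2p;4p'
python3 -m crank '[[[0,0,0.5,0,1],[0,0,0,0,1]]]' | sed -n '2p;4p'
python3 -m crank '[[[0,0,0.5,0,1],[0,0,0,0,1]]]' | sed -n '2p;4p'
```

```text
position: [0.5157, -0.0677, 0.0351]
ft_force: [4.6, 0.0, 6.7]
position: [0.5157, -0.0678, 0.0348]
ft_force: [4.0, 1.2, 7.9]
position: [0.5158, -0.0678, 0.0345]
ft_force: [4.1, 0.8, 7.9]
```

```bash
python3 -m crank '[[[0,0,0.5,0,1],[0,0,0,0,1]]]' | sed -n '2p;4p'
python3 -m crank '[[[0,0,0.5,0,1],[0,0,0,0,1]]]' | sed -n '2p;4p'
```

```text
position: [0.5159, -0.0677, 0.0342]
ft_force: [4.2, 0.4, 10.5]
position: [0.5159, -0.0678, 0.0339]
ft_force: [2.6, -1.0, 11.7]
```

It is biting now, at 11.7 N.

```bash
python3 -m crank '[[[0,0,0.5,0,1],[0,0,0,0,1],[0,0,0,0,1]]]' | sed -n '2p;4p'
```

```text
position: [0.5159, -0.0678, 0.0336]
ft_force: [2.4, 0.3, 13.2]
```

```bash
python3 -m crank '[[[0,0,0.4,0,1],[0,0,0,0,1],[0,0,0,0,1]]]' | sed -n '2p;4p'; python3 -m crank '[[[0,0,0,0,1]]]'| sed -n '2p;4p'
```

```text
position: [0.5159, -0.0677, 0.0334]
ft_force: [1.9, 0.7, 15.3]
position: [0.5159, -0.0678, 0.0334]
ft_force: [1.4, 0.3, 14.6]
```

About 15 N, held firmly. I'll unload, open, and withdraw straight up.

```bash
python3 -m crank '[[[0,0,-0.6,0,1],[0,0,-0.6,0,1],[0,0,0,0,1]]]' 45| sed -n '2p;4p'
python3 -m crank '[[[0,0,0,0,0.5],[0,0,0,0,0.3],[0,0,0,0,0.1],[0,0,0,0,0.1],[0,0,0,0,0.1],[0,0,0,0,0.1],[0,0,0,0,0.1],[0,0,0,0,0.1]]]' | tail -5
python3 -m crank '[[[0,0,-3,0,0.1],[0,0,-8,0,0.1],[0,0,-15,0,0.1],[0,0,-25,0,0.1],[0,0,-30,0,0.1],[0,0,-30,0,0.1],[0,0,-20,0,0.1],[0,0,0,0,0.1]]]' | tail -5
python3 - <<'E'
from h import *
s=get_image("side");t=get_image("top");cv2.imwrite("pics/z8.png",crop(s,240,170,100,60,8))
g=s["pixels"].astype(float).mean(2)
for r in range(196,201):
    d=np.abs(np.diff(g[r,284:294]));i=d.argmax();print(r,284.5+i+0, end=' ')
togo([.5,-.06,.1])
E
```

```text
position: [0.5158, -0.0677, 0.0335]
ft_force: [5.7, -0.0, 6.2]
position: [0.5132, -0.0677, 0.0317]
tool_rot: [-2.122, -2.316, 0.001]
ft_force: [-0.2, -0.3, -0.1]
grip_width: 0.447
grip_force: 0.0
position: [0.517, -0.0678, 0.1686]
tool_rot: [2.117, 2.31, 0.006]
ft_force: [0.4, -0.2, -0.3]
grip_width: 0.449
grip_force: 0.0
196 290.5 197 289.5 198 289.5 199 289.5 200 290.5 t 26.0 pos [514.2 -67.8 164.2] closing-axis deg 4.99 tilt [ 0.002 -0.001] f [ 0.5  0.7 -1.1] grip 0.451 0.0
tool shift mm [  9.1 -13.6  64.2]
```

View pics/z8.png

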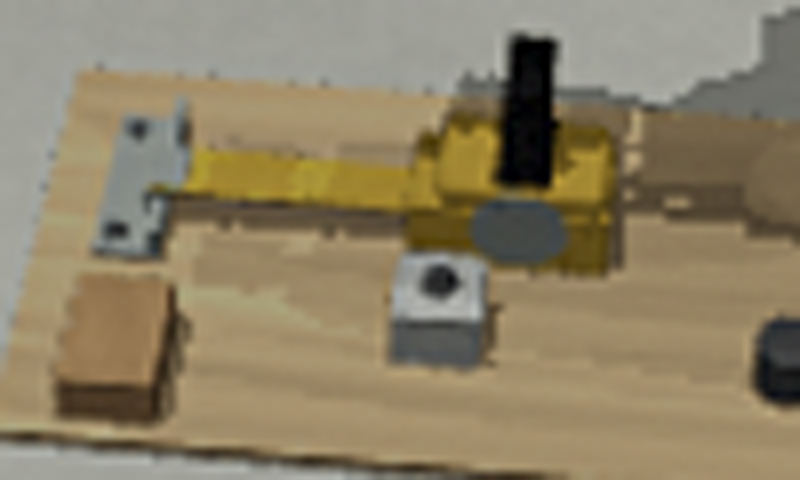

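The tape stays hooked and drawn out, with the case front at crop x≈409, level with the stop face. One last number check, then hand in.

Run:
```python
from h import *
from bench import job
ims=[get_image("side") for _ in range(4)];s=ims[0];g=np.mean([i["pixels"].astype(float).mean(2) for i in ims],0)
a=np.array([np.cos(np.radians(5)),np.sin(np.radians(5))]);n=np.array([-a[1],a[0]]);lat=n@np.array([.5158,-.0677])+.019
S=[]
for r in(198,199,200):
    d=np.abs(np.diff(g[r,285:295]));i=d.argmax();j=slice(max(i-1,0),i+2);u=285.5+(np.arange(9)[j]*d[j]).sum()/d[j].sum()
    o,q=ray(s,u,r);k=(lat-n@o[:2])/(n@q[:2]);S.append(a@(o+k*q)[:2])
print(np.round(S,4),"stop ~.5467")
if abs(np.mean(S)-.5467)<.0025: print(job.close_job())
```

```text
[0.5488 0.5477 0.547 ] stop ~.5467
the job is handed in; nothing more can be done
None
```

I handed the job in. The tape is hooked over the angle and drawn out, with its front face about 1 mm from level with the stop face by the last camera check. The lock was pressed to about 15 N, the tape stayed drawn out after release, and the gripper is clear; the run took about 26 s of the 58 s allowed.

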